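# Clip the incubation box shut in opposite-corner order

### The arm

A 6-joint arm with a two-finger parallel gripper is mounted at the origin on the work surface. World frame = base frame: x ahead of the robot, y to its left, z up, the work surface at z = 0. Lengths are in mm, angles in degrees, forces in N, time in s.
With the tool pointing down it reaches from about 350 to 850 mm from the base axis. Payload 8.1 kg.
Tool frame: the origin (TCP) lies midway between the tips of the shut fingers; the grasp point (between the pads) lies 19 mm behind it; z points along the fingers, y is the line along which they close (so a half turn about z gives the same grasp; the last joint's range is limited). The gripper opens to 85 mm and grips with 20 to 120 N. Pads are 22 mm wide; open, the fingers measure 114 mm over their backs; the gripper's body (76 mm by 85 mm) begins 54 mm behind the grasp point. The pads swing forward as they close: fully open they stand 13 mm farther back than shut.
Start: joints at [60.825, 7.471, 85.268, -0, 87.261, -4.893], TCP at [246.716, 546.934, 231.292] pointing down, gripper open.
Joint ranges: [-169.43, 169.43], [-51.17, 129.36], [1.28, 143.12], [-76.62, 256.62], [0, 156.53], [-152.29, 152.29]. Speed limits (degrees/s): [136.94, 136.94, 159.86, 180, 180, 180].

### API

Orientations are given as [roll, pitch, yaw] about the fixed x, y, z axes, in that order (R = Rz(yaw) Ry(pitch) Rx(roll)).
In Python, from bench import sense, snapshot, camera_params, hand_in, masks_of, pinpoint gives the robot as it stands.
- The arm moves only by the tool step_arm, never from a script. Its argument "targets" is a list of rows, each an object with "angular": the turn, a rotation vector about the tool's x, y, z scaled (see below), a list of three; "dp": the shift along the tool's x, y, z scaled (see below), a list of three; "fingers": the closure, from 0 (fully open) to 1 (shut). A call has exactly 8 rows; each row is the pose to reach, as a shift and turn from the pose commanded when the call began, along the tool's axes at that moment, turning the shorter way round; what a row does not reach only later rows make up. The controller multiplies each number of a shift by 0.2 m and each number of a turn by 180 degrees. A row lasts 1/8 s, in which the tool goes at most 62.5 mm and 10.7 degrees, less where a joint would pass 70% of its speed; a pose out of reach is approached as far as the arm can. A call with a number of a shift or a turn outside -1 to 1 is refused whole. A call with a gripper value outside its range is refused whole. The fingers move at their own pace and stop on an object; "newtons" is the grip in N (left out, the last holds). Time passes only in rows, so rows that repeat a pose let the fingers close, or fill a call up. It gives the time, the measured TCP pose, the force, the opening and the grip force at its end, in the units of the state.
- sense(): the state, without advancing time (a new reading comes with each control period).
- snapshot(name): name is "scene" or "top" or "wrist"; returns the picture (480x640x3 uint8, blue, green, red); there is no depth.
- camera_params(name): a dict with "vfov" (degrees; the focal length in pixels is half the picture's height over the tangent of half this angle, whatever the lens; pixels are square), "cx", "cy" (the principal point, pixels), "R" (3x3) and "t" (3): a world point X has camera coordinates R X + t. Camera axes: x right, y down, z forward; pixel columns grow to the right and rows downward; lengths in mm; the calibration is good to about 2 mm. The wrist camera is an equidistant fisheye: a pixel r from the principal point sees the ray r / f radians off the axis. A picture is of the moment at which its call begins: read the wrist's pose just before it. camera_params takes no time and is no camera call; for the wrist camera it gives the pose at the moment of the call.
- hand_in(): hands the job in; it is judged then, once.
Trained networks look in the newest picture that a camera, given by its name, has taken for a name from the list of things; names that differ only in an ending like _2 or _b are one class to them, and where a whole thing is asked for, a point or a joint stands for the part that bears it (a point fixed in the world has none). Each returns a list of dicts, best first, with "conf" (0 to 1); they miss things now and then, are a little off and sometimes report something else, mostly with a low value. They report only what shows in the picture. A call takes as long as a camera call.
- masks_of(camera, label): "pixels" (480x640 bool, what is visible of it) and "at" ([column, row] in pixels, amid what is visible of it).
- pinpoint(camera, label): "at" ([column, row] in pixels: a listed point, or the origin of a listed thing).
The state is a dict: "time": time; "joint_pos": joint angles; "qd": joint speeds; "joint_efforts": joint torques, N m; "tool_pos": TCP position; "tcp_rot": TCP orientation; "ft_force": force on the tool from outside, world axes, zero at the start; "wrist_torque": the same for the moment, N m; "finger_gap": finger opening in mm; "grip_force": force on a finger pad.
Only numpy, scipy, OpenCV 4.12 (cv2) and the standard library are available. Lean on these libraries where they do the work, as an engineer would, in place of code of your own. Each camera call takes 0.05 s, during which the arm holds its last target. There are 200 camera calls.

### The job

Close the lid of the slide-incubation box evenly: fold each of the four hinged clips in over the rim and press it down until it snaps fully home, starting with the red clip, then the one diagonally opposite it, then the other two in either order. The brackets do not all sit at quite the same height, so press by feel: firmly enough to click, but gently once it bottoms out, for a push above 25 N breaks a clip. Leave everything else on the bench where it is.

Things in the scene. Friction and masses are not known exactly. Their poses are not given: they have to be found in the camera images.
- box: Slide-incubation box fixed to the bench: white tub on a dark base plate 214 x 160 mm, blue lid already on (196 x 136 mm, top at 64 mm, white 52 x 16 mm grip in its middle up to 88 mm). Origin: centre of the underside, at bench level; x along the long side, y along the short side, z up. Any yaw. Two clips hinge on each long side near the corners; they fold inwards over the rim.
- lid_centre (a point): Point over the middle of the lid at the nominal height of the hinge axes, 85 mm above the bench (inside the grip). Each steel clip bracket (hinge and catch together) is screwed on up to 6 mm higher or lower than that, each differently, and this is not measured.
- clip_red (a joint): The red clip, hinge middle at (+62, +70) mm in the box's x, y. Angle, rad: 0 = flat, snapped home (rests within 0.01), grows as it swings up; 1.57 = upright; starts at 0.9 to 1.5. Hinge axis along box x. Plate 24 mm wide, 52 mm from hinge to free end, 5 mm thick; a thumb ridge crosses it 34 mm from the hinge, its top 10 mm above the hinge axis when closed. All clips are alike.
- clip_diag (a joint): Black clip diagonally opposite the red one, hinge middle at (-62, -70) mm in the box's x, y. Like every clip it folds inwards with about 1 N and stays where left; at about 0.14 rad it meets a spring catch, which gives way with a click at about 8 to 12 N pressed down on the ridge; it then drops to 0 and holds, on a firm stop (7 N/mm or more at the ridge). Above 25 N it breaks.
- clip_side1 (a joint): Black clip on the same long side as the red one, hinge middle at (-62, +70) mm in the box's x, y. Angle in rad: 0 = flat and snapped home, grows as it opens, starts at 0.9 to 1.5.
- clip_side2 (a joint): Black clip facing the red one across the lid, hinge middle at (+62, -70) mm in the box's x, y. Angle in rad: 0 = flat and snapped home, grows as it opens, starts at 0.9 to 1.5.
- vial: Small specimen jar, 32 mm wide, 55 mm tall, white cap, standing off one end of the box. Bystander, to be left alone. Origin: centre of its underside.
- slide_case: Green slide case 28 x 80 x 22 mm lying off the other end of the box. Bystander, to be left alone. Origin: centre of its underside.
- amber_bottle: Bottle 70 mm wide, 130 mm tall, black cap. Bystander, to be left alone. Origin: centre of its underside.
- white_bottle: White bottle 60 mm wide, 120 mm tall. Bystander, to be left alone. Origin: centre of its underside.
- beaker: Glass beaker 68 mm wide, 85 mm tall. Bystander, to be left alone. Origin: centre of its underside.
- spatula: Lab spatula, 160 mm long, lying flat. Bystander, to be left alone. Origin: centre of its underside.
- tip_box: Open divided blue box 120 x 85 x 50 mm. Bystander, to be left alone. Origin: centre of its underside.

How it is judged:
By the outcome, as a careful person would: the job done as asked, in the order asked, and still so for the second after the job is handed in, with the robot touching nothing.
It also fails if it takes over 56 s, if anything falls off the work surface, if the arm or the gripper's body presses on something with over 40 N, if the wrist force passes 120 N, or if a joint passes its speed limit or range.

## Working session

There is one attempt and no reset: what is moved stays moved. The work goes in short steps, Python scripts to look and compute and a tool call to move; the robot and the scene stay as the last step left them, time stands still between calls to the robot, and variables do not carry over. Pictures are saved under pics/ and viewed, at most 10 in all, crops included, and the job is handed in when it is done.

Besides the shell and the picture viewer there is one more tool, called after ">>>" by a JSON object that holds its "method" and its "body", one argument or row to a line. step_arm: Moves the arm, as the interface text tells. Its arguments: {"type":"object","properties":{"targets":{"type":"array","items":{"type":"object","properties":{"angular":{"type":"array","items":{"type":"number","minimum":-1,"maximum":1}},"dp":{"type":"array","items":{"type":"number","minimum":-1,"maximum":1}},"fingers":{"type":"number"}}}},"newtons":{"type":"number"}},"required":["targets"]}

```bash
mkdir -p pics
cat > h.py <<'E'
import numpy as np, cv2
from bench import *
from scipy.spatial.transform import Rotation as Ro
def ray(cam,px,P=None):
    P=P or camera_params(cam); R=np.array(P["R"]);t=np.array(P["t"])
    f=240/np.tan(np.radians(P["vfov"])/2); u=np.array([px[0]-P["cx"],px[1]-P["cy"]])
    if cam=="wrist":
        r=np.hypot(*u)+1e-9; th=r/f; d=np.r_[np.sin(th)*u/r,np.cos(th)]
    else: d=np.r_[u/f,1]
    return -R.T@t, R.T@d
def at_z(cam,px,z,P=None):
    o,d=ray(cam,px,P); return o+d*(z-o[2])/d[2]
def proj(cam,X,P=None):
    P=P or camera_params(cam); c=np.array(P["R"])@np.array(X,float)+np.array(P["t"])
    f=240/np.tan(np.radians(P["vfov"])/2)
    if cam=="wrist":
        n=np.hypot(c[0],c[1])+1e-9; k=f*np.arctan2(n,c[2])/n; return np.array([P["cx"]+k*c[0],P["cy"]+k*c[1]])
    return np.array([P["cx"],P["cy"]])+f*c[:2]/c[2]
E
python3 - <<'E'
from h import *
print(sense())
for c in ("top","scene"):
    im=snapshot(c); cv2.imwrite(f"pics/{c}0.png",im)
    for l in ("box","lid_centre","clip_red","clip_diag","clip_side1","clip_side2"):
        r=pinpoint(c,l)
        for q in r[:3]: print(c,l,np.round(q["at"],1),round(q["conf"],2),np.round(at_z(c,q["at"],0 if l=="box" else 85)))
    print({k:np.round(v,3).tolist() for k,v in camera_params(c).items()})
E
```

```text
{'time': 0.0, 'joint_pos': array([ 6.08256813e+01,  7.51522730e+00,  8.53302646e+01,  3.94251479e-04,
        8.72611124e+01, -4.89379521e+00]), 'qd': array([-0.04788833,  0.07064039, -0.0126361 , -0.08314016,  0.02798045,
        0.04867412]), 'joint_efforts': array([ 1.77841426e-03, -5.69414377e+01, -5.00543153e+01, -3.38093532e-04,
        1.53535686e-02,  9.25244308e-05]), 'tool_pos': array([246.43611518, 546.44758223, 230.23374334]), 'tcp_rot': array([-1.79893818e+02, -9.48663784e-03,  1.55719448e+02]), 'ft_force': array([-0.34695164,  0.15593321, -0.187563  ]), 'wrist_torque': array([-0.01760868, -0.04867603, -0.03048978]), 'grip_force': 0.0, 'finger_gap': 85.45901904877572}
top box [295.7 255.8] 0.78 [545.  54.   0.]
top box [172.2 296.6] 0.36 [427. 412.   0.]
top lid_centre [293.1 254.2] 0.97 [543.  57.  85.]Traceback (most recent call last):
  File "<stdin>", line 6, in <module>
ValueError: it knows: amber_bottle, beaker, box, lid_centre, slide_case, spatula, tip_box, vial, white_bottle
```

View pics/top0.png

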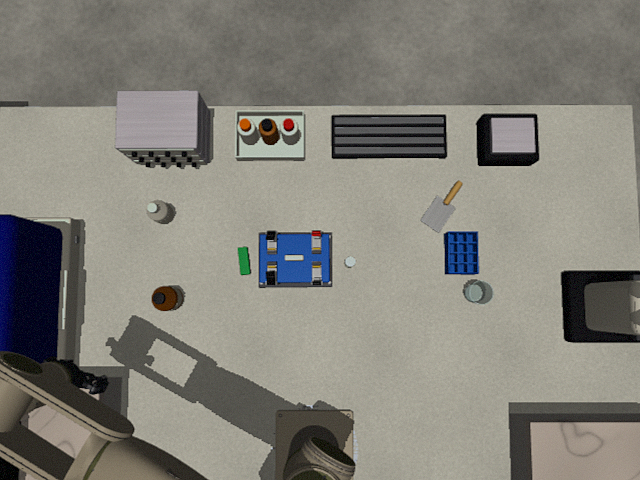

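The top view shows the box at about (295,258). Its long side runs along world y, and the red clip is at the far right (317,238), so the box yaw is about -90°. I'll move over it and look from close by.

```bash
cat >> h.py <<'E'
def rel(target,yaw,start,rpy):
    R=Ro.from_euler("xyz",rpy,degrees=True); T=Ro.from_euler("xyz",[180,0,yaw],degrees=True)
    d=R.inv().apply(np.array(target,float)-start)/200; a=np.degrees((R.inv()*T).as_rotvec())/180
    print("dp",np.round(d,3),"ang",np.round(a,3))
E
python3 - <<'E'
from h import *
rel([545,57,280],180,[246.7,546.9,231.3],[180,0,155.72])
E
```

```text
dp [-2.367 -1.62  -0.244] ang [ 0.     0.    -0.135]
```

>>> {"method": "step_arm", "body": {
  "targets": [
    {"dp": [-0.2,-0.14,-0.03],"angular": [0,0,-0.05],"fingers": 1},
    {"dp": [-0.45,-0.3,-0.06],"angular": [0,0,-0.1],"fingers": 1},
    {"dp": [-0.7,-0.48,-0.1],"angular": [0,0,-0.135],"fingers": 1},
    {"dp": [-0.99,-0.68,-0.1],"angular": [0,0,-0.135],"fingers": 1},
    {"dp": [-0.99,-0.68,-0.1],"angular": [0,0,-0.135],"fingers": 1},
    {"dp": [-0.99,-0.68,-0.1],"angular": [0,0,-0.135],"fingers": 1},
    {"dp": [-0.99,-0.68,-0.1],"angular": [0,0,-0.135],"fingers": 1},
    {"dp": [-0.99,-0.68,-0.1],"angular": [0,0,-0.135],"fingers": 1}
  ]
}}

```text
time: 1.15
tool_pos: [370.5, 342.6, 251.1]
tcp_rot: [-180.0, -0.0, -179.9]
ft_force: [-0.0, 0.3, 1.1]
finger_gap: -0.1
grip_force: 0.0
```

>>> {"method": "step_arm", "body": {
  "targets": [
    {"dp": [-0.2,-0.25,-0.03],"angular": [0,0,0],"fingers": 1},
    {"dp": [-0.45,-0.5,-0.06],"angular": [0,0,0],"fingers": 1},
    {"dp": [-0.7,-0.75,-0.1],"angular": [0,0,0],"fingers": 1},
    {"dp": [-0.87,-1,-0.14],"angular": [0,0,0],"fingers": 1},
    {"dp": [-0.87,-1,-0.14],"angular": [0,0,0],"fingers": 1},
    {"dp": [-0.87,-1,-0.14],"angular": [0,0,0],"fingers": 1},
    {"dp": [-0.87,-1,-0.14],"angular": [0,0,0],"fingers": 1},
    {"dp": [-0.87,-1,-0.14],"angular": [0,0,0],"fingers": 1}
  ]
}}

```text
time: 2.15
tool_pos: [544.5, 143.2, 279.1]
tcp_rot: [180.0, -0.0, -179.9]
ft_force: [-0.1, -0.2, 0.7]
finger_gap: -0.2
grip_force: 0.0
```

Run:
```python
from h import *
s=sense(); print(s["time"],s["tool_pos"],s["tcp_rot"],s["finger_gap"])
P=camera_params("wrist"); print({k:np.round(v,2).tolist() for k,v in P.items()})
im=snapshot("wrist"); cv2.imwrite("pics/w1.png",im)
for l in ("lid_centre","box"):
  for q in pinpoint("wrist",l)[:2]: print(l,q["at"],q["conf"],at_z("wrist",q["at"],85 if l!="box" else 0,P))
```

```text
2.15 [544.4939923  143.19259462 279.14848734] [ 1.79985772e+02 -2.04832074e-02 -1.79850194e+02] -0.20792385504415303
{'vfov': 65.71, 'cx': 323.44, 'cy': 237.26, 'R': [[-0.0, 1.0, -0.0], [0.95, 0.0, 0.31], [0.31, -0.0, -0.95]], 't': [-142.27, -571.8, 257.31]}
lid_centre [230.8, 196.4] 0.95 [533.12990265  55.51996598  85.        ]
box [247.5, 181.1] 0.77 [532.77412273  54.62246542   0.        ]
box [534.0, 283.6] 0.2 [669.86358834 440.7992659    0.        ]
```

View pics/w1.png

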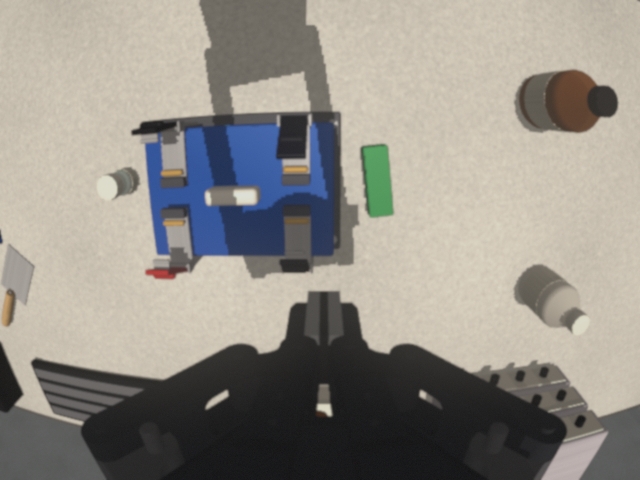

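The wrist view shows the box at about (242,190). The red clip is nearly upright at lower left (165,272), and the black clips are at (155,127), (293,137) and (295,262). I'll fit the lid's blue rectangle in both cameras.

Run:
```python
from h import *
P=camera_params("wrist")
for c,f in(("wrist","w1"),("top","top0")):
    im=cv2.imread(f"pics/{f}.png").astype(int); Pc=camera_params(c)
    m=(im[...,0]>im[...,2]*1.8+15)&(im[...,0]>im[...,1]*1.35)
    n,L,S,_=cv2.connectedComponentsWithStats(m.astype(np.uint8))
    m2=np.zeros_like(m,bool); r=(120,350,100,270) if c=="wrist" else (255,340,225,292)
    m2[r[2]:r[3],r[0]:r[1]]=m[r[2]:r[3],r[0]:r[1]]
    m2=cv2.morphologyEx(m2.astype(np.uint8),cv2.MORPH_OPEN,np.ones((2,2)))
    ys,xs=np.nonzero(m2); W=np.array([at_z(c,(x,y),64,Pc)[:2] for x,y in zip(xs,ys)])
    print(c,len(W),cv2.minAreaRect(W.astype(np.float32)), np.percentile(W,[.3,99.7],axis=0))
```

```text
wrist 12394 ((534.0885620117188, 53.9390983581543), (133.39825439453125, 187.52928161621094), 0.35242369771003723) [[468.24246024 -39.32703441]
 [599.6758966  144.77075446]]
top 2451 ((531.5068359375, 53.29054641723633), (196.24557495117188, 134.59902954101562), 89.97054290771484) [[464.21042732 -44.77412952]
 [598.78356323 151.17896933]]
```

>>> {"method": "step_arm", "body": {
  "targets": [
    {"dp": [-0.15,-0.25,0],"fingers": 1},
    {"dp": [-0.3,-0.5,0],"fingers": 1},
    {"dp": [-0.43,-0.755,0.05],"fingers": 1},
    {"dp": [-0.43,-0.755,0.3],"fingers": 1},
    {"dp": [-0.43,-0.755,0.55],"fingers": 1},
    {"dp": [-0.43,-0.755,0.75],"fingers": 1},
    {"dp": [-0.43,-0.755,0.83],"fingers": 1},
    {"dp": [-0.43,-0.755,0.83],"fingers": 1}
  ]
}}

```text
validation failed for argument at $.ta...
```

Run:
```python
from h import *
s=sense(); print(s["time"],s["tool_pos"],s["ft_force"])
cv2.imwrite("pics/w2.png",snapshot("wrist"))
```

```text
2.3 [544.85792822 142.55297631 279.33600434] [-0.13834329 -0.0437952  -0.80842056]
```

View pics/w2.png

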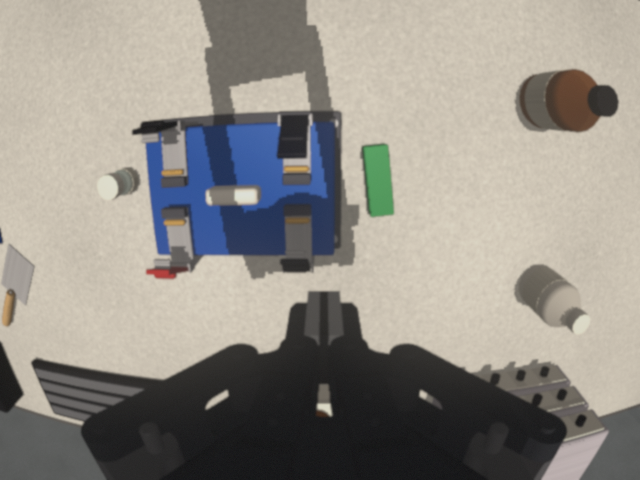

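The picture is the same as before because the call was refused for missing "angular". I'll resend it.

>>> {"method": "step_arm", "body": {
  "targets": [
    {"dp": [-0.15,-0.25,0],"angular": [0,0,0],"fingers": 1},
    {"dp": [-0.3,-0.5,0],"angular": [0,0,0],"fingers": 1},
    {"dp": [-0.43,-0.755,0.05],"angular": [0,0,0],"fingers": 1},
    {"dp": [-0.43,-0.755,0.3],"angular": [0,0,0],"fingers": 1},
    {"dp": [-0.43,-0.755,0.55],"angular": [0,0,0],"fingers": 1},
    {"dp": [-0.43,-0.755,0.75],"angular": [0,0,0],"fingers": 1},
    {"dp": [-0.43,-0.755,0.83],"angular": [0,0,0],"fingers": 1},
    {"dp": [-0.43,-0.755,0.83],"angular": [0,0,0],"fingers": 1}
  ]
}}

```text
time: 3.35
tool_pos: [630.8, -9.1, 112.7]
tcp_rot: [180.0, -0.1, -180.0]
ft_force: [0.7, 0.4, 0.1]
finger_gap: -0.2
grip_force: 0.0
```

Run:
```python
from h import *
s=sense(); print(s["time"],s["tool_pos"],s["ft_force"])
cv2.imwrite("pics/w3.png",snapshot("wrist"))
```

```text
3.35 [630.81873796  -9.14839785 112.67207648] [0.72646812 0.43265472 0.07639366]
```

View pics/w3.png

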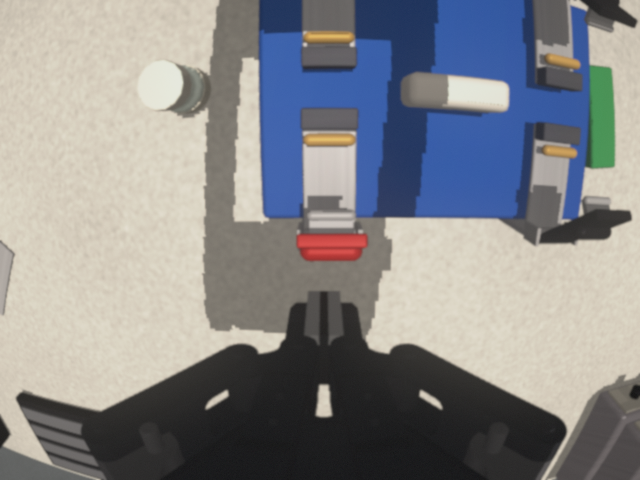

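The red clip is at (332,247), straight ahead of the fingertips at (324,300). I'll fold it in.

>>> {"method": "step_arm", "body": {
  "targets": [
    {"dp": [0.06,0.008,0],"angular": [0,0,0],"fingers": 1},
    {"dp": [0.12,0.008,0],"angular": [0,0,0],"fingers": 1},
    {"dp": [0.18,0.008,0],"angular": [0,0,0],"fingers": 1},
    {"dp": [0.24,0.008,0],"angular": [0,0,0],"fingers": 1},
    {"dp": [0.31,0.008,0],"angular": [0,0,0],"fingers": 1},
    {"dp": [0.31,0.008,0.01],"angular": [0,0,0],"fingers": 1},
    {"dp": [0.31,0.008,0.02],"angular": [0,0,0],"fingers": 1},
    {"dp": [0.31,0.008,0.03],"angular": [0,0,0],"fingers": 1}
  ]
}}

```text
time: 4.4
tool_pos: [569.5, -7.8, 107.1]
tcp_rot: [-180.0, -0.0, -180.0]
ft_force: [-1.5, 0.3, 1.8]
finger_gap: 0.1
grip_force: 0.7
```

>>> {"method": "step_arm", "body": {
  "targets": [
    {"dp": [0,0,0.004],"angular": [0,0,0],"fingers": 1},
    {"dp": [0,0,0.008],"angular": [0,0,0],"fingers": 1},
    {"dp": [0,0,0.012],"angular": [0,0,0],"fingers": 1},
    {"dp": [0,0,0.015],"angular": [0,0,0],"fingers": 1},
    {"dp": [0,0,0.015],"angular": [0,0,0],"fingers": 1},
    {"dp": [0,0,0.015],"angular": [0,0,0],"fingers": 1},
    {"dp": [0,0,0.015],"angular": [0,0,0],"fingers": 1},
    {"dp": [0,0,0.015],"angular": [0,0,0],"fingers": 1}
  ]
}}

```text
time: 5.4
tool_pos: [569.4, -7.8, 104.3]
tcp_rot: [-180.0, 0.0, -180.0]
ft_force: [-0.4, 0.2, -0.7]
finger_gap: 0.1
grip_force: 0.0
```

>>> {"method": "step_arm", "body": {
  "targets": [
    {"dp": [0,0,0.003],"angular": [0,0,0],"fingers": 1},
    {"dp": [0,0,0.006],"angular": [0,0,0],"fingers": 1},
    {"dp": [0,0,0.009],"angular": [0,0,0],"fingers": 1},
    {"dp": [0,0,0.012],"angular": [0,0,0],"fingers": 1},
    {"dp": [0,0,0.015],"angular": [0,0,0],"fingers": 1},
    {"dp": [0,0,0.0175],"angular": [0,0,0],"fingers": 1},
    {"dp": [0,0,0.0175],"angular": [0,0,0],"fingers": 1},
    {"dp": [0,0,0.0175],"angular": [0,0,0],"fingers": 1}
  ]
}}

```text
time: 6.4
tool_pos: [569.2, -7.8, 101.8]
tcp_rot: [-180.0, -0.0, -180.0]
ft_force: [-7.1, 0.6, 11.2]
finger_gap: -0.3
grip_force: 5.4
```

>>> {"method": "step_arm", "body": {
  "targets": [
    {"dp": [0,0,0.001],"angular": [0,0,0],"fingers": 1},
    {"dp": [0,0,0.002],"angular": [0,0,0],"fingers": 1},
    {"dp": [0,0,0.003],"angular": [0,0,0],"fingers": 1},
    {"dp": [0,0,0.004],"angular": [0,0,0],"fingers": 1},
    {"dp": [0,0,0.005],"angular": [0,0,0],"fingers": 1},
    {"dp": [0,0,0.005],"angular": [0,0,0],"fingers": 1},
    {"dp": [0,0,0.005],"angular": [0,0,0],"fingers": 1},
    {"dp": [0,0,0.005],"angular": [0,0,0],"fingers": 1}
  ]
}}

```text
time: 7.4
tool_pos: [569.3, -7.8, 99.7]
tcp_rot: [-180.0, -0.0, -180.0]
ft_force: [-1.9, 0.3, 2.5]
finger_gap: -0.1
grip_force: 1.4
```

>>> {"method": "step_arm", "body": {
  "targets": [
    {"dp": [0,0,0.001],"angular": [0,0,0],"fingers": 1},
    {"dp": [0,0,0.002],"angular": [0,0,0],"fingers": 1},
    {"dp": [0,0,0.003],"angular": [0,0,0],"fingers": 1},
    {"dp": [0,0,0.004],"angular": [0,0,0],"fingers": 1},
    {"dp": [0,0,0.005],"angular": [0,0,0],"fingers": 1},
    {"dp": [0,0,0.006],"angular": [0,0,0],"fingers": 1},
    {"dp": [0,0,0.006],"angular": [0,0,0],"fingers": 1},
    {"dp": [0,0,0.006],"angular": [0,0,0],"fingers": 1}
  ]
}}

```text
time: 8.4
tool_pos: [569.4, -7.8, 98.6]
tcp_rot: [180.0, -0.0, -180.0]
ft_force: [-0.2, 0.2, -0.4]
finger_gap: 0.1
grip_force: 0.0
```

>>> {"method": "step_arm", "body": {
  "targets": [
    {"dp": [0,0,0.001],"angular": [0,0,0],"fingers": 1},
    {"dp": [0,0,0.002],"angular": [0,0,0],"fingers": 1},
    {"dp": [0,0,0.003],"angular": [0,0,0],"fingers": 1},
    {"dp": [0,0,0.004],"angular": [0,0,0],"fingers": 1},
    {"dp": [0,0,0.005],"angular": [0,0,0],"fingers": 1},
    {"dp": [0,0,0.006],"angular": [0,0,0],"fingers": 1},
    {"dp": [0,0,0.0075],"angular": [0,0,0],"fingers": 1},
    {"dp": [0,0,0.0075],"angular": [0,0,0],"fingers": 1}
  ]
}}

```text
time: 9.4
tool_pos: [569.5, -7.8, 97.9]
tcp_rot: [-180.0, 0.0, -180.0]
ft_force: [-4.1, 0.5, 8.4]
finger_gap: 0.1
grip_force: 4.4
```

Red has clicked and is firm at the bottom, so it's home. Next is the diagonal clip.

>>> {"method": "step_arm", "body": {
  "targets": [
    {"dp": [0,0,-0.28],"angular": [0,0,0],"fingers": 1},
    {"dp": [0.16,0.14,-0.38],"angular": [0,0,0],"fingers": 1},
    {"dp": [0.36,0.33,-0.4],"angular": [0,0,0],"fingers": 1},
    {"dp": [0.56,0.52,-0.4],"angular": [0,0,0],"fingers": 1},
    {"dp": [0.67,0.62,-0.4],"angular": [0,0,0],"fingers": 1},
    {"dp": [0.67,0.62,-0.33],"angular": [0,0,0],"fingers": 1},
    {"dp": [0.67,0.62,-0.1],"angular": [0,0,0],"fingers": 1},
    {"dp": [0.67,0.62,-0.08],"angular": [0,0,0],"fingers": 1}
  ]
}}

```text
time: 10.4
tool_pos: [432.7, 115.2, 109.3]
tcp_rot: [-179.9, -0.4, 180.0]
ft_force: [-0.2, -0.5, 0.8]
finger_gap: 0.1
grip_force: 0.0
```

Run:
```python
from h import *
cv2.imwrite("pics/w4.png",snapshot("wrist"))
```

```text
(no output)
```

View pics/w4.png

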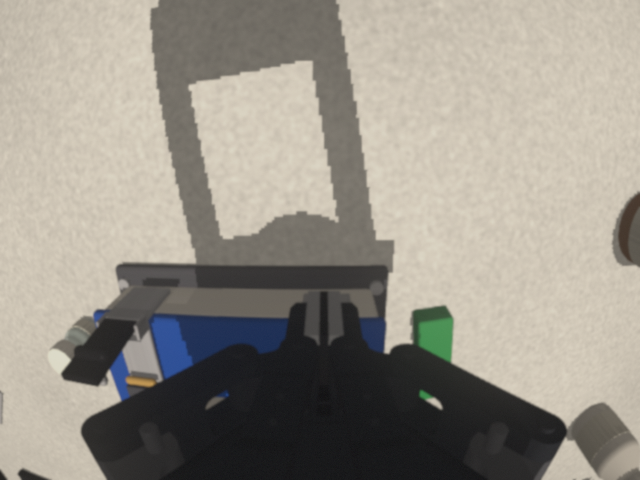

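The gripper hides the diagonal clip here, but no force shows. I'll fold the clip in toward +x.

>>> {"method": "step_arm", "body": {
  "targets": [
    {"dp": [-0.06,0,0],"angular": [0,0,0],"fingers": 1},
    {"dp": [-0.12,0,0],"angular": [0,0,0],"fingers": 1},
    {"dp": [-0.18,0,0],"angular": [0,0,0],"fingers": 1},
    {"dp": [-0.24,0,0],"angular": [0,0,0],"fingers": 1},
    {"dp": [-0.31,0,0],"angular": [0,0,0],"fingers": 1},
    {"dp": [-0.31,0,0.01],"angular": [0,0,0],"fingers": 1},
    {"dp": [-0.31,0,0.025],"angular": [0,0,0],"fingers": 1},
    {"dp": [-0.31,0,0.035],"angular": [0,0,0],"fingers": 1}
  ]
}}

```text
time: 11.45
tool_pos: [497.3, 116.2, 106.1]
tcp_rot: [180.0, 0.0, -180.0]
ft_force: [1.7, 0.3, 1.6]
finger_gap: 0.1
grip_force: 0.8
```

>>> {"method": "step_arm", "body": {
  "targets": [
    {"dp": [0,0,0.003],"angular": [0,0,0],"fingers": 1},
    {"dp": [0,0,0.006],"angular": [0,0,0],"fingers": 1},
    {"dp": [0,0,0.009],"angular": [0,0,0],"fingers": 1},
    {"dp": [0,0,0.0125],"angular": [0,0,0],"fingers": 1},
    {"dp": [0,0,0.015],"angular": [0,0,0],"fingers": 1},
    {"dp": [0,0,0.015],"angular": [0,0,0],"fingers": 1},
    {"dp": [0,0,0.015],"angular": [0,0,0],"fingers": 1},
    {"dp": [0,0,0.015],"angular": [0,0,0],"fingers": 1}
  ]
}}

```text
time: 12.45
tool_pos: [497.2, 116.2, 103.0]
tcp_rot: [-180.0, -0.0, -180.0]
ft_force: [0.9, 0.1, 0.3]
finger_gap: 0.3
grip_force: 0.2
```

>>> {"method": "step_arm", "body": {
  "targets": [
    {"dp": [0,0,0.003],"angular": [0,0,0],"fingers": 1},
    {"dp": [0,0,0.006],"angular": [0,0,0],"fingers": 1},
    {"dp": [0,0,0.009],"angular": [0,0,0],"fingers": 1},
    {"dp": [0,0,0.012],"angular": [0,0,0],"fingers": 1},
    {"dp": [0,0,0.015],"angular": [0,0,0],"fingers": 1},
    {"dp": [0,0,0.0175],"angular": [0,0,0],"fingers": 1},
    {"dp": [0,0,0.0175],"angular": [0,0,0],"fingers": 1},
    {"dp": [0,0,0.0175],"angular": [0,0,0],"fingers": 1}
  ]
}}

```text
time: 13.45
tool_pos: [497.5, 116.2, 99.9]
tcp_rot: [180.0, 0.0, -180.0]
ft_force: [0.3, -0.9, 5.1]
finger_gap: -0.4
grip_force: 2.7
```

>>> {"method": "step_arm", "body": {
  "targets": [
    {"dp": [0,0,0.001],"angular": [0,0,0],"fingers": 1},
    {"dp": [0,0,0.002],"angular": [0,0,0],"fingers": 1},
    {"dp": [0,0,0.003],"angular": [0,0,0],"fingers": 1},
    {"dp": [0,0,0.0045],"angular": [0,0,0],"fingers": 1},
    {"dp": [0,0,0.006],"angular": [0,0,0],"fingers": 1},
    {"dp": [0,0,0.0075],"angular": [0,0,0],"fingers": 1},
    {"dp": [0,0,0.0075],"angular": [0,0,0],"fingers": 1},
    {"dp": [0,0,0.0075],"angular": [0,0,0],"fingers": 1}
  ]
}}

```text
time: 14.45
tool_pos: [497.9, 116.2, 98.9]
tcp_rot: [180.0, 0.1, -180.0]
ft_force: [-0.5, -0.2, 7.4]
finger_gap: 0.2
grip_force: 3.5
```

>>> {"method": "step_arm", "body": {
  "targets": [
    {"dp": [0,0,0.001],"angular": [0,0,0],"fingers": 1},
    {"dp": [0,0,0.002],"angular": [0,0,0],"fingers": 1},
    {"dp": [0,0,0.003],"angular": [0,0,0],"fingers": 1},
    {"dp": [0,0,0.0045],"angular": [0,0,0],"fingers": 1},
    {"dp": [0,0,0.006],"angular": [0,0,0],"fingers": 1},
    {"dp": [0,0,0.0075],"angular": [0,0,0],"fingers": 1},
    {"dp": [0,0,0.0075],"angular": [0,0,0],"fingers": 1},
    {"dp": [0,0,0.0075],"angular": [0,0,0],"fingers": 1}
  ]
}}

```text
time: 15.45
tool_pos: [496.5, 116.1, 95.8]
tcp_rot: [-180.0, -0.1, -180.0]
ft_force: [-1.0, 0.2, 0.6]
finger_gap: -0.2
grip_force: 0.2
```

>>> {"method": "step_arm", "body": {
  "targets": [
    {"dp": [0,0,0.001],"angular": [0,0,0],"fingers": 1},
    {"dp": [0,0,0.002],"angular": [0,0,0],"fingers": 1},
    {"dp": [0,0,0.003],"angular": [0,0,0],"fingers": 1},
    {"dp": [0,0,0.0045],"angular": [0,0,0],"fingers": 1},
    {"dp": [0,0,0.006],"angular": [0,0,0],"fingers": 1},
    {"dp": [0,0,0.0075],"angular": [0,0,0],"fingers": 1},
    {"dp": [0,0,0.009],"angular": [0,0,0],"fingers": 1},
    {"dp": [0,0,0.009],"angular": [0,0,0],"fingers": 1}
  ]
}}

```text
time: 16.45
tool_pos: [497.3, 116.2, 95.2]
tcp_rot: [180.0, -0.0, -180.0]
ft_force: [-2.8, 0.5, 6.1]
finger_gap: -0.3
grip_force: 3.0
```

The diagonal clip is home. Next is side1.

>>> {"method": "step_arm", "body": {
  "targets": [
    {"dp": [0,0,-0.28],"angular": [0,0,0],"fingers": 1},
    {"dp": [-0.16,0,-0.38],"angular": [0,0,0],"fingers": 1},
    {"dp": [-0.42,0,-0.4],"angular": [0,0,0],"fingers": 1},
    {"dp": [-0.67,0,-0.4],"angular": [0,0,0],"fingers": 1},
    {"dp": [-0.67,0,-0.38],"angular": [0,0,0],"fingers": 1},
    {"dp": [-0.67,0,-0.22],"angular": [0,0,0],"fingers": 1},
    {"dp": [-0.67,0,-0.09],"angular": [0,0,0],"fingers": 1},
    {"dp": [-0.67,0,-0.09],"angular": [0,0,0],"fingers": 1}
  ]
}}

```text
time: 17.45
tool_pos: [628.6, 116.1, 109.8]
tcp_rot: [-180.0, -0.3, -180.0]
ft_force: [-0.2, 0.5, 0.5]
finger_gap: 0.0
grip_force: 0.0
```

>>> {"method": "step_arm", "body": {
  "targets": [
    {"dp": [0.06,0,0],"angular": [0,0,0],"fingers": 1},
    {"dp": [0.12,0,0],"angular": [0,0,0],"fingers": 1},
    {"dp": [0.18,0,0],"angular": [0,0,0],"fingers": 1},
    {"dp": [0.24,0,0],"angular": [0,0,0],"fingers": 1},
    {"dp": [0.31,0,0],"angular": [0,0,0],"fingers": 1},
    {"dp": [0.31,0,0.01],"angular": [0,0,0],"fingers": 1},
    {"dp": [0.31,0,0.025],"angular": [0,0,0],"fingers": 1},
    {"dp": [0.31,0,0.035],"angular": [0,0,0],"fingers": 1}
  ]
}}

```text
time: 18.45
tool_pos: [569.4, 116.2, 105.5]
tcp_rot: [-180.0, -0.0, -180.0]
ft_force: [-1.5, -1.1, 1.3]
finger_gap: 0.1
grip_force: 0.8
```

>>> {"method": "step_arm", "body": {
  "targets": [
    {"dp": [0,0,0.003],"angular": [0,0,0],"fingers": 1},
    {"dp": [0,0,0.006],"angular": [0,0,0],"fingers": 1},
    {"dp": [0,0,0.009],"angular": [0,0,0],"fingers": 1},
    {"dp": [0,0,0.0125],"angular": [0,0,0],"fingers": 1},
    {"dp": [0,0,0.015],"angular": [0,0,0],"fingers": 1},
    {"dp": [0,0,0.015],"angular": [0,0,0],"fingers": 1},
    {"dp": [0,0,0.015],"angular": [0,0,0],"fingers": 1},
    {"dp": [0,0,0.015],"angular": [0,0,0],"fingers": 1}
  ]
}}

```text
time: 19.45
tool_pos: [569.4, 116.2, 102.8]
tcp_rot: [-180.0, 0.0, -180.0]
ft_force: [0.4, 0.1, 0.5]
finger_gap: 0.4
grip_force: 0.0
```

>>> {"method": "step_arm", "body": {
  "targets": [
    {"dp": [0,0,0.003],"angular": [0,0,0],"fingers": 1},
    {"dp": [0,0,0.006],"angular": [0,0,0],"fingers": 1},
    {"dp": [0,0,0.009],"angular": [0,0,0],"fingers": 1},
    {"dp": [0,0,0.012],"angular": [0,0,0],"fingers": 1},
    {"dp": [0,0,0.015],"angular": [0,0,0],"fingers": 1},
    {"dp": [0,0,0.0175],"angular": [0,0,0],"fingers": 1},
    {"dp": [0,0,0.0175],"angular": [0,0,0],"fingers": 1},
    {"dp": [0,0,0.0175],"angular": [0,0,0],"fingers": 1}
  ]
}}

```text
time: 20.45
tool_pos: [569.3, 116.2, 99.9]
tcp_rot: [-180.0, -0.0, -180.0]
ft_force: [-4.8, -0.0, 6.3]
finger_gap: 0.1
grip_force: 3.1
```

>>> {"method": "step_arm", "body": {
  "targets": [
    {"dp": [0,0,0.001],"angular": [0,0,0],"fingers": 1},
    {"dp": [0,0,0.002],"angular": [0,0,0],"fingers": 1},
    {"dp": [0,0,0.003],"angular": [0,0,0],"fingers": 1},
    {"dp": [0,0,0.0045],"angular": [0,0,0],"fingers": 1},
    {"dp": [0,0,0.006],"angular": [0,0,0],"fingers": 1},
    {"dp": [0,0,0.0075],"angular": [0,0,0],"fingers": 1},
    {"dp": [0,0,0.0075],"angular": [0,0,0],"fingers": 1},
    {"dp": [0,0,0.0075],"angular": [0,0,0],"fingers": 1}
  ]
}}

```text
time: 21.45
tool_pos: [569.1, 116.3, 98.9]
tcp_rot: [-180.0, -0.0, -180.0]
ft_force: [-8.2, -1.2, 11.7]
finger_gap: -0.1
grip_force: 5.7
```

>>> {"method": "step_arm", "body": {
  "targets": [
    {"dp": [0,0,0.001],"angular": [0,0,0],"fingers": 1},
    {"dp": [0,0,0.002],"angular": [0,0,0],"fingers": 1},
    {"dp": [0,0,0.003],"angular": [0,0,0],"fingers": 1},
    {"dp": [0,0,0.004],"angular": [0,0,0],"fingers": 1},
    {"dp": [0,0,0.005],"angular": [0,0,0],"fingers": 1},
    {"dp": [0,0,0.006],"angular": [0,0,0],"fingers": 1},
    {"dp": [0,0,0.006],"angular": [0,0,0],"fingers": 1},
    {"dp": [0,0,0.006],"angular": [0,0,0],"fingers": 1}
  ]
}}

```text
time: 22.45
tool_pos: [569.4, 116.2, 96.4]
tcp_rot: [-180.0, -0.0, -180.0]
ft_force: [-0.4, 0.1, 1.3]
finger_gap: 0.1
grip_force: 0.3
```

Click. I'll check the bottom.

>>> {"method": "step_arm", "body": {
  "targets": [
    {"dp": [0,0,0.001],"angular": [0,0,0],"fingers": 1},
    {"dp": [0,0,0.002],"angular": [0,0,0],"fingers": 1},
    {"dp": [0,0,0.003],"angular": [0,0,0],"fingers": 1},
    {"dp": [0,0,0.0045],"angular": [0,0,0],"fingers": 1},
    {"dp": [0,0,0.006],"angular": [0,0,0],"fingers": 1},
    {"dp": [0,0,0.0075],"angular": [0,0,0],"fingers": 1},
    {"dp": [0,0,0.0085],"angular": [0,0,0],"fingers": 1},
    {"dp": [0,0,0.0085],"angular": [0,0,0],"fingers": 1}
  ]
}}

```text
time: 23.45
tool_pos: [569.4, 116.2, 95.3]
tcp_rot: [-180.0, 0.0, -180.0]
ft_force: [-2.9, -0.3, 6.1]
finger_gap: -0.4
grip_force: 2.7
```

>>> {"method": "step_arm", "body": {
  "targets": [
    {"dp": [0,0,-0.28],"angular": [0,0,0],"fingers": 1},
    {"dp": [0.16,-0.14,-0.4],"angular": [0,0,0],"fingers": 1},
    {"dp": [0.36,-0.33,-0.42],"angular": [0,0,0],"fingers": 1},
    {"dp": [0.56,-0.52,-0.42],"angular": [0,0,0],"fingers": 1},
    {"dp": [0.67,-0.62,-0.42],"angular": [0,0,0],"fingers": 1},
    {"dp": [0.67,-0.62,-0.35],"angular": [0,0,0],"fingers": 1},
    {"dp": [0.67,-0.62,-0.12],"angular": [0,0,0],"fingers": 1},
    {"dp": [0.67,-0.62,-0.09],"angular": [0,0,0],"fingers": 1}
  ]
}}

```text
time: 24.45
tool_pos: [432.9, -7.1, 109.3]
tcp_rot: [179.9, -0.4, -180.0]
ft_force: [-0.5, 0.4, 0.6]
finger_gap: 0.1
grip_force: 0.0
```

>>> {"method": "step_arm", "body": {
  "targets": [
    {"dp": [-0.06,0,0],"angular": [0,0,0],"fingers": 1},
    {"dp": [-0.12,0,0],"angular": [0,0,0],"fingers": 1},
    {"dp": [-0.18,0,0],"angular": [0,0,0],"fingers": 1},
    {"dp": [-0.24,0,0],"angular": [0,0,0],"fingers": 1},
    {"dp": [-0.31,0,0],"angular": [0,0,0],"fingers": 1},
    {"dp": [-0.31,0,0.01],"angular": [0,0,0],"fingers": 1},
    {"dp": [-0.31,0,0.025],"angular": [0,0,0],"fingers": 1},
    {"dp": [-0.31,0,0.035],"angular": [0,0,0],"fingers": 1}
  ]
}}

```text
time: 25.45
tool_pos: [497.0, -7.8, 105.6]
tcp_rot: [180.0, -0.0, -180.0]
ft_force: [0.8, 0.1, 0.5]
finger_gap: 0.2
grip_force: 0.3
```

>>> {"method": "step_arm", "body": {
  "targets": [
    {"dp": [0,0,0.003],"angular": [0,0,0],"fingers": 1},
    {"dp": [0,0,0.006],"angular": [0,0,0],"fingers": 1},
    {"dp": [0,0,0.009],"angular": [0,0,0],"fingers": 1},
    {"dp": [0,0,0.0125],"angular": [0,0,0],"fingers": 1},
    {"dp": [0,0,0.015],"angular": [0,0,0],"fingers": 1},
    {"dp": [0,0,0.015],"angular": [0,0,0],"fingers": 1},
    {"dp": [0,0,0.015],"angular": [0,0,0],"fingers": 1},
    {"dp": [0,0,0.015],"angular": [0,0,0],"fingers": 1}
  ]
}}

```text
time: 26.45
tool_pos: [497.4, -7.8, 102.9]
tcp_rot: [-180.0, 0.0, -180.0]
ft_force: [0.9, 0.6, 1.7]
finger_gap: 0.1
grip_force: 0.8
```

>>> {"method": "step_arm", "body": {
  "targets": [
    {"dp": [0,0,0.003],"angular": [0,0,0],"fingers": 1},
    {"dp": [0,0,0.006],"angular": [0,0,0],"fingers": 1},
    {"dp": [0,0,0.009],"angular": [0,0,0],"fingers": 1},
    {"dp": [0,0,0.012],"angular": [0,0,0],"fingers": 1},
    {"dp": [0,0,0.015],"angular": [0,0,0],"fingers": 1},
    {"dp": [0,0,0.0175],"angular": [0,0,0],"fingers": 1},
    {"dp": [0,0,0.0175],"angular": [0,0,0],"fingers": 1},
    {"dp": [0,0,0.0175],"angular": [0,0,0],"fingers": 1}
  ]
}}

```text
time: 27.45
tool_pos: [497.2, -7.8, 99.2]
tcp_rot: [180.0, -0.0, -180.0]
ft_force: [0.6, -1.1, -0.2]
finger_gap: 0.3
grip_force: 0.3
```

>>> {"method": "step_arm", "body": {
  "targets": [
    {"dp": [0,0,0.003],"angular": [0,0,0],"fingers": 1},
    {"dp": [0,0,0.006],"angular": [0,0,0],"fingers": 1},
    {"dp": [0,0,0.009],"angular": [0,0,0],"fingers": 1},
    {"dp": [0,0,0.012],"angular": [0,0,0],"fingers": 1},
    {"dp": [0,0,0.015],"angular": [0,0,0],"fingers": 1},
    {"dp": [0,0,0.015],"angular": [0,0,0],"fingers": 1},
    {"dp": [0,0,0.015],"angular": [0,0,0],"fingers": 1},
    {"dp": [0,0,0.015],"angular": [0,0,0],"fingers": 1}
  ]
}}

```text
time: 28.45
tool_pos: [497.3, -7.8, 96.3]
tcp_rot: [180.0, -0.0, -180.0]
ft_force: [0.0, 1.0, -0.6]
finger_gap: -0.1
grip_force: 0.1
```

>>> {"method": "step_arm", "body": {
  "targets": [
    {"dp": [0,0,0.003],"angular": [0,0,0],"fingers": 1},
    {"dp": [0,0,0.006],"angular": [0,0,0],"fingers": 1},
    {"dp": [0,0,0.009],"angular": [0,0,0],"fingers": 1},
    {"dp": [0,0,0.012],"angular": [0,0,0],"fingers": 1},
    {"dp": [0,0,0.0125],"angular": [0,0,0],"fingers": 1},
    {"dp": [0,0,0.0125],"angular": [0,0,0],"fingers": 1},
    {"dp": [0,0,0.0125],"angular": [0,0,0],"fingers": 1},
    {"dp": [0,0,0.0125],"angular": [0,0,0],"fingers": 1}
  ]
}}

```text
time: 29.45
tool_pos: [497.9, -7.9, 94.7]
tcp_rot: [-180.0, 0.1, -180.0]
ft_force: [-1.1, 0.9, 6.6]
finger_gap: 0.2
grip_force: 3.5
```

>>> {"method": "step_arm", "body": {
  "targets": [
    {"dp": [0,0,0.001],"angular": [0,0,0],"fingers": 1},
    {"dp": [0,0,0.002],"angular": [0,0,0],"fingers": 1},
    {"dp": [0,0,0.003],"angular": [0,0,0],"fingers": 1},
    {"dp": [0,0,0.0045],"angular": [0,0,0],"fingers": 1},
    {"dp": [0,0,0.006],"angular": [0,0,0],"fingers": 1},
    {"dp": [0,0,0.0075],"angular": [0,0,0],"fingers": 1},
    {"dp": [0,0,0.0075],"angular": [0,0,0],"fingers": 1},
    {"dp": [0,0,0.0075],"angular": [0,0,0],"fingers": 1}
  ]
}}

```text
time: 30.45
tool_pos: [496.8, -7.8, 91.9]
tcp_rot: [180.0, -0.1, -180.0]
ft_force: [0.5, -0.6, 1.2]
finger_gap: 0.1
grip_force: 0.5
```

>>> {"method": "step_arm", "body": {
  "targets": [
    {"dp": [0,0,0.001],"angular": [0,0,0],"fingers": 1},
    {"dp": [0,0,0.002],"angular": [0,0,0],"fingers": 1},
    {"dp": [0,0,0.003],"angular": [0,0,0],"fingers": 1},
    {"dp": [0,0,0.0045],"angular": [0,0,0],"fingers": 1},
    {"dp": [0,0,0.006],"angular": [0,0,0],"fingers": 1},
    {"dp": [0,0,0.0075],"angular": [0,0,0],"fingers": 1},
    {"dp": [0,0,0.0085],"angular": [0,0,0],"fingers": 1},
    {"dp": [0,0,0.0085],"angular": [0,0,0],"fingers": 1}
  ]
}}

```text
time: 31.45
tool_pos: [497.3, -7.8, 91.0]
tcp_rot: [-180.0, -0.0, -180.0]
ft_force: [-3.4, 0.9, 5.2]
finger_gap: -0.0
grip_force: 3.0
```

All four are home. I'll retreat straight up and take a check picture.

>>> {"method": "step_arm", "body": {
  "targets": [
    {"dp": [0,0,-0.15],"angular": [0,0,0],"fingers": 1},
    {"dp": [0,0,-0.35],"angular": [0,0,0],"fingers": 1},
    {"dp": [0,0,-0.6],"angular": [0,0,0],"fingers": 1},
    {"dp": [0,0.2,-0.8],"angular": [0,0,0],"fingers": 1},
    {"dp": [0,0.4,-0.95],"angular": [0,0,0],"fingers": 1},
    {"dp": [0,0.4,-0.95],"angular": [0,0,0],"fingers": 1},
    {"dp": [0,0.4,-0.95],"angular": [0,0,0],"fingers": 1},
    {"dp": [0,0.4,-0.95],"angular": [0,0,0],"fingers": 1}
  ]
}}

```text
time: 32.45
tool_pos: [496.8, 71.3, 279.0]
tcp_rot: [-180.0, -0.1, 180.0]
ft_force: [-0.0, 0.2, 0.1]
finger_gap: 0.2
grip_force: 0.0
```

Run:
```python
from h import *
a=cv2.resize(snapshot("scene"),(400,300)); b=cv2.resize(snapshot("wrist"),(400,300))
cv2.imwrite("pics/end.png",np.hstack([a,b]))
```

```text
(no output)
```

View pics/end.png

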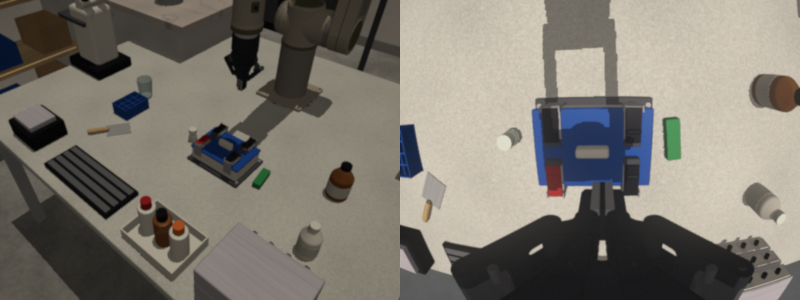

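All four clips lie flat (wrist view: red at (555,180), black at (631,176), (633,124) and (552,124)), and the jar and the slide case are where they were.

```bash
python3 -c "
from bench import *
print(hand_in())"
```

```text
the job is handed in; nothing more can be done
None
```

I folded and pressed all four clips home in the order red, diagonal, side1, side2. Each one clicked and then held firm at the bottom; the highest push I read was about 12 N, and the job was handed in at about 32.5 s with nothing else on the bench seen to move.

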